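# Make up a jaw coupling on a pump shaft

## Robot

A 7-joint arm with a two-finger parallel gripper is mounted at the origin on the work surface. World frame = base frame: x ahead of the robot, y to its left, z up, the work surface at z = 0. Lengths are in m, angles in rad, forces in N, time in s.
With the tool pointing down it reaches from about 0.4 to 0.85 m from the base axis. Payload 4.5 kg.
Tool frame: the origin (TCP) lies at the very end of the fingers, on their centre line; the grasp point (between the pads) lies 19 mm behind it; z points along the fingers, y is the line along which they close (so a half turn about z gives the same grasp; the last joint's range is limited). The gripper opens to 85 mm and grips with 20 to 120 N. Pads are 22 mm wide; open, the fingers measure 114 mm over their backs; the gripper's body (76 mm by 85 mm) begins 54 mm behind the grasp point. The pads swing forward as they close: fully open they stand 13 mm farther back than shut.
Start: joints at [0.034, 0.689, -0.195, 1.565, 0.157, 0.902, -0.215], TCP at [0.625, 0, 0.231] pointing down, gripper open.
Joint ranges: [-3.01, 3.01], [-0.46, 2.08], [-1.47, 1.51], [0.13, 2.56], [-1, 4.14], [0.04, 2.09], [-2.66, 2.66]. Speed limits (rad/s): [2.57, 2.57, 3.14, 3.14, 3.14, 3.14, 3.14].

## Interface

Orientations are given as a unit quaternion [x, y, z, w].
In Python, from bench import manip, optics, ticket gives the robot as it stands.
- The arm moves only by the tool carry_out, never from a script. Its argument "increments" is a list of rows, each an object with "xyz": the shift along the tool's x, y, z in mm, a list of three; "angular": the turn, a rotation vector about the tool's x, y, z in degrees, a list of three. In form: [{"xyz": [tx, ty, tz], "angular": [wx, wy, wz]}, ...]. A call has 1 to 12 rows; each row shifts and turns the commanded pose from where the row before left it, along the tool's axes as they then stand; what a row does not reach is not made up. A row lasts 1/8 s, in which the tool goes at most 62.5 mm and 10.7 degrees, less where a joint would pass 70% of its speed; a pose out of reach is approached as far as the arm can. A call is refused whole if a number of a shift passes 62.5 or a number of a turn 10.7, either way. A call with a gripper value outside its range is refused whole. "jaw" is the finger opening in mm, from 0 to 85.4, set as the call begins (left out, the last holds). The fingers move at their own pace and stop on an object; the grip force is fixed at half the most. Time passes only in rows, so rows that do not move let the fingers close. It gives the time, the measured TCP pose, the force, the opening and the grip force at its end, in the units of the state.
- manip.get_state(): the state, without advancing time (a new reading comes with each control period).
- optics.snapshot(name): name is "scene" or "side" or "wrist"; returns the picture (480x640x3 uint8, blue, green, red); there is no depth.
- optics.camera_params(name): a dict with "fx", "fy", "cx", "cy" (pixels), "k1" (the pictures are not rectified: a ray, as slopes to the right and down, at radius r is drawn at 1 + k1 r^2 times it, then the intrinsics apply), "camera_from_world" (4x4, takes a point from world to camera coordinates); the wrist camera has in their place "hand_eye" (4x4, takes a point from camera to tool coordinates, whose origin is the TCP and whose axes are the flange's). Camera axes: x right, y down, z forward; pixel columns grow to the right and rows downward; lengths in m; the calibration is good to about 2 mm. A picture is of the moment at which its call begins: read the wrist's pose just before it. camera_params takes no time and is no camera call.
- ticket.job_done(): hands the job in; it is judged then, once.
The state is a dict: "t": time; "joints": joint angles; "dq": joint speeds; "tau": joint torques, N m; "tcp_pos": TCP position; "tcp_rot": TCP orientation; "contact_force": force on the tool from outside, world axes, zero at the start; "moment": the same for the moment, N m; "opening": finger opening in m; "finger_force": force on a finger pad.
Only numpy, scipy, OpenCV 4.12 (cv2) and the standard library are available. Lean on these libraries where they do the work, as an engineer would, in place of code of your own. Each camera call takes 0.05 s, during which the arm holds its last target. There are 200 camera calls.

## Task

The pump stands shaft-up with one coupling half on its shaft. Drop the six-legged spider that fits it (the larger of the two) into that half first, turning it gently until it falls all the way down between the jaws; then set the matching loose coupling half on top, jaws down, until its jaws drop fully home in the free gaps of the spider, and let go. The shaft may stand at any angle, so feel for the fit with light hand pressure and never force the parts, and leave the other things on the bench where they are.

Things in the scene. Friction and masses are not known exactly. Their poses are not given: they have to be found in the camera images.
- pump: Green in-line pump without its motor, fixed, shaft up; square foot 110 x 130 mm, two side pipe flanges, cover 124 mm wide. Origin: centre of underside, on the shaft axis; z up. On the shaft sits a steel coupling half, 54 mm diameter: round barrel from 110 to 140 mm above the bench, then three wedge jaws 120 deg apart up to 154.5 mm. Shaft and half turn together, stiffly (about 0.45 N m).
- pump_seat (a point): Point on the shaft axis on the flat floor between the three jaws of the pump's coupling half, 140 mm above the bench; the seated spider's underside rests here. Jaws: 14.5 mm tall, outer radius 27 mm. Its axes are the pump's; they do not turn with the shaft. The angle of shaft and jaws differs every time and no pose reports it: find it by feel or by eye.
- spider_mid (a point): Centre (half-way up) of the larger black hard-plastic spider, lying flat: six straight legs 10 mm wide at 0, 60.. deg from its x axis, 57 mm tip to tip, 16 mm thick; z along its axis. Grip it across opposite leg tips (1.5 mm proud of the jaws). 1.1 mm play beside each leg: it drops in every 60 deg, within about 3 deg. Centre above pump_seat: 8 mm seated, 22.5 mm when still on the jaw tips.
- half_mid (a point): Centre (half-way up) of the larger loose coupling half, steel, 54 mm diameter, 44.5 mm tall, 0.25-0.5 kg, standing on 3 jaws (lower 14.5 mm, at 0, 120, 240 deg from its x axis); grip the round barrel, the upper 30 mm. Its jaws go midway between spider legs, in the 3 gaps free of pump jaws: it drops in every 120 deg, 1.1 mm play. Centre above pump_seat: 23.75 mm home, 14.5 mm more if not.
- small_spider: Spider of a smaller coupling, 41 mm across, 12 mm thick, does not fit; leave it. Origin: centre of underside.
- small_half: Coupling half of the smaller size, 38 mm diameter, 32.5 mm tall; leave it. Origin: centre of underside.
- wrench: Steel open-ended wrench lying between robot and pump. Origin: centre of underside.
- screwdriver: Screwdriver lying at the left. Origin: centre of underside.
- spray_can: White spray can, 60 mm diameter, 170 mm tall, behind the pump. Origin: centre of underside.
- grease_tub: Tub, 76 mm diameter, 70 mm tall, behind the pump. Origin: centre of underside.
- carton: Closed cardboard box 75 x 95 x 50 mm, behind the pump. Origin: centre of underside.
There are look-alikes about, which are no part of the job. What is shaped like the part that bears spider_mid but red or turquoise is not meant.

How it is judged:
On the way:
1. the spider lies fully down in the pump's coupling half, before the other half goes on (z of spider_mid in the frame of pump_seat between 0.004 and 0.0105 m and horizontal distance between spider_mid and pump_seat below 0.004 m and angle between the z axis of spider_mid and the z axis of pump_seat, either way round below 0.08 rad), for 0.2 s.
At the end, for the whole second after the job is handed in: The spider lies on the floor of the pump's coupling half (within 2.5 mm in height, 4 mm off the axis) and the loose coupling half stands jaws-down over it, home on the spider (within 2.7 mm in height, 4 mm off the axis, tilted less than 0.06 rad), at rest and released (z of spider_mid in the frame of pump_seat below 0.0105 m and horizontal distance between each of spider_mid, half_mid and pump_seat below 0.004 m and z of half_mid in the frame of pump_seat between 0.02 and 0.0265 m and angle between half_mid's own z axis and vertical below 0.06 rad and linear speed of coupling_half below 0.01 m/s); the robot touches nothing.
It fails at once if the spider or the coupling half was forced: more than 30 N against the pump or against each other (contact force between any of spider, coupling_half and pump above 30 N or contact force between coupling_half and spider above 30 N).
It fails at once if another thing on the bench was moved by more than 25 mm (distance of any of small_spider, small_half, wrench, screwdriver, spray_can, grease_tub, carton from where it was at the start of the episode above 0.025 m).
It also fails if it takes over 72 s, if anything falls off the work surface, if the arm or the gripper's body presses on something with over 40 N, if the wrist force passes 120 N, or if a joint passes its speed limit or range.

## Working session

There is one attempt and no reset: what is moved stays moved. The work goes in short steps, Python scripts to look and compute and a tool call to move; the robot and the scene stay as the last step left them, time stands still between calls to the robot, and variables do not carry over. Pictures are saved under pics/ and viewed, at most 10 in all, crops included, and the job is handed in when it is done.

Besides the shell and the picture viewer there is one more tool, called as name(argument=value, ...), one argument or row to a line, values as JSON. carry_out: Moves the arm, as the interface text tells. Its arguments: {"type":"object","properties":{"increments":{"type":"array"},"jaw":{"type":"number"}},"required":["increments"]}

```bash
mkdir -p pics; ls
python3 - <<'E'
from bench import manip, optics
import cv2, numpy as np
s=manip.get_state(); print(s)
a=optics.snapshot("scene");b=optics.snapshot("side");w=optics.snapshot("wrist")
for n,i in zip(("scene","side","wrist"),(a,b,w)):
    cv2.imwrite(f"pics/{n}0.png",i)
    p=optics.camera_params(n); print(n,{k:(np.round(v,4).tolist()) for k,v in p.items()})
E
```

```text
pics
{'t': 0.0, 'joints': array([ 0.03382189,  0.68997621, -0.19451071,  1.56637729,  0.1573033 ,
        0.90251648, -0.21512013]), 'dq': array([ 7.46270223e-04, -3.47520928e-04, -7.38239046e-05,  3.80740262e-05,
       -9.48093414e-04,  1.22075184e-03, -4.61149232e-04]), 'tau': array([ 1.13546095e-03, -5.39627159e+01, -1.26661520e+00, -1.58547074e+01,
        9.07521317e-03,  9.41080711e-03,  5.53111545e-05]), 'tcp_pos': array([ 6.24328843e-01, -6.96659396e-05,  2.30479970e-01]), 'tcp_rot': array([ 7.07090207e-01,  7.07122727e-01, -7.16224379e-04, -6.12659139e-04]), 'contact_force': array([ 0.23012084, -0.55681815, -0.81350581]), 'moment': array([ 0.03546239, -0.01217742,  0.00574022]), 'finger_force': 0.0, 'opening': 0.08557926977184607}
scene {'fx': 533.3722, 'fy': 533.3722, 'cx': 328.7219, 'cy': 245.7117, 'k1': 0.0346, 'camera_from_world': [[-0.7772, 0.6293, -0.0015, 0.4006], [0.5294, 0.6526, -0.5421, -0.2893], [-0.3402, -0.4221, -0.8403, 1.585], [0.0, 0.0, 0.0, 1.0]]}
side {'fx': 623.7397, 'fy': 623.7397, 'cx': 320.6695, 'cy': 227.1008, 'k1': -0.2246, 'camera_from_world': [[0.9857, -0.1684, 0.001, -0.5552], [-0.1115, -0.6572, -0.7455, 0.1607], [0.1262, 0.7347, -0.6666, 1.2352], [0.0, 0.0, 0.0, 1.0]]}
wrist {'fx': 359.1335, 'fy': 359.1335, 'cx': 322.502, 'cy': 236.2135, 'k1': 0.0136, 'hand_eye': [[0.0006, -0.9503, -0.3112, 0.0784], [1.0, 0.0003, 0.001, -0.0006], [-0.0008, -0.3112, 0.9503, -0.1418], [0.0, 0.0, 0.0, 1.0]]}
```

View pics/scene0.png

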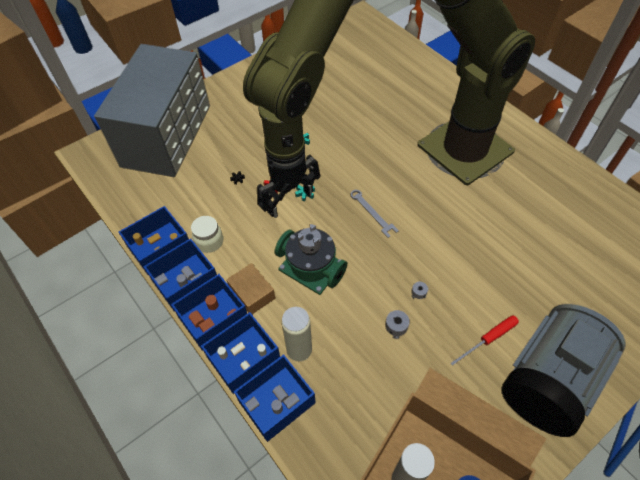

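View pics/side0.png

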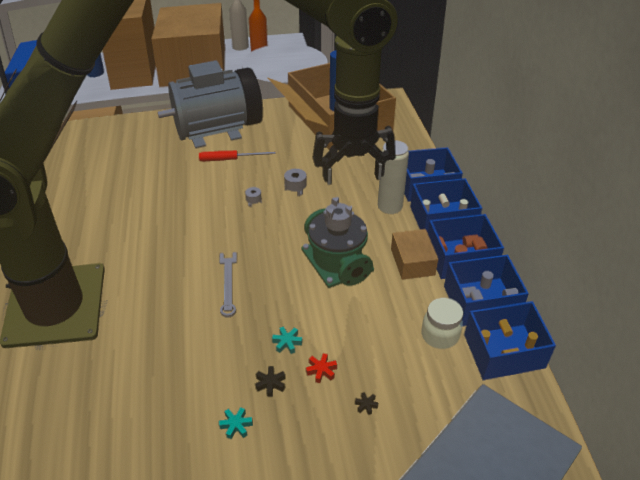

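View pics/wrist0.png

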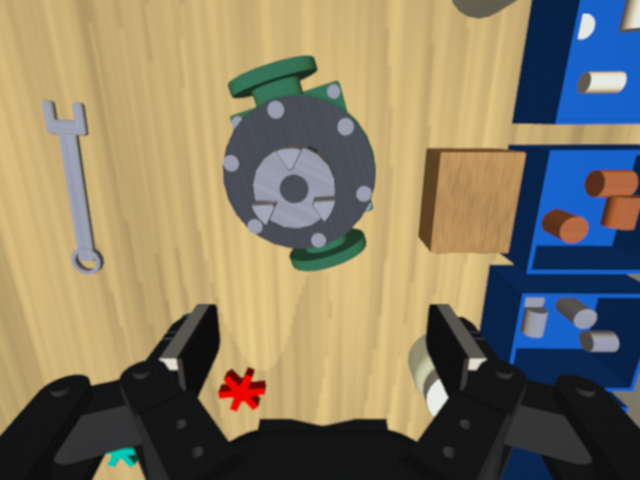

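The pictures show these candidates for the large spider in the side view: black large (270,380), black small (367,403), red (321,367), and turquoise (287,338) and (235,421). I choose the larger black one at (270,380). The loose halves are at (295,180) large and (253,195) small. In the wrist view the pump hub is at about (293,188).

```bash
cat > h.py <<'E'
from bench import manip, optics
import cv2, numpy as np
from scipy.spatial.transform import Rotation as R
def pose(s=None):
    s=s or manip.get_state(); T=np.eye(4); T[:3,:3]=R.from_quat(s['tcp_rot']).as_matrix(); T[:3,3]=s['tcp_pos']; return T
def wfc(n,T=None):
    p=optics.camera_params(n)
    return p,(T@p['hand_eye'] if n=='wrist' else np.linalg.inv(p['camera_from_world']))
def onplane(n,px,z,T=None):
    p,M=wfc(n,T); px=np.atleast_2d(np.array(px,float))
    K=np.array([[p['fx'],0,p['cx']],[0,p['fy'],p['cy']],[0,0,1]])
    u=cv2.undistortPoints(px.reshape(-1,1,2),K,np.array([p['k1'],0,0,0,0.])).reshape(-1,2)
    d=np.c_[u,np.ones(len(u))]@M[:3,:3].T; o=M[:3,3]
    return o+d*((z-o[2])/d[:,2])[:,None]
def proj(n,X,T=None):
    p,M=wfc(n,T); c=(np.atleast_2d(X)-M[:3,3])@M[:3,:3]; u=c[:,:2]/c[:,2:]
    u=u*(1+p['k1']*(u**2).sum(1))[:,None]; return u*p['fx']+[p['cx'],p['cy']]
def rectify(n,img,c,z,half=.045,px=500,T=None):
    "top view of the plane z about c: image x=world x, image up=world y"
    g=np.linspace(-half,half,px); X,Y=np.meshgrid(c[0]+g,c[1]-g)
    q=proj(n,np.c_[X.ravel(),Y.ravel(),np.full(X.size,z)],T).astype(np.float32).reshape(px,px,2)
    return cv2.remap(img,q[...,0],q[...,1],cv2.INTER_LINEAR)
E
python3 - <<'E'
from h import *
T=pose(); side=cv2.imread('pics/side0.png'); w=cv2.imread('pics/wrist0.png'); sc=cv2.imread('pics/scene0.png')
m=(side.max(2)<70).astype(np.uint8)
roi=np.zeros_like(m); roi[330:440,200:400]=1
n,l,st,c=cv2.connectedComponentsWithStats(m*roi)
for i in range(1,n):
    if st[i,4]>50: print('black',c[i].round(1),st[i,4],onplane('side',c[i],.010)[0].round(4))
print('half side',onplane('side',[[295,173],[253,190]],[.0445][0]).round(4))
print('half scene',onplane('scene',[[397,318],[419,288]],.0445).round(4))
print('hub',onplane('wrist',[[293,188]],.14,T).round(4),onplane('side',[[339,212]],.1545).round(4))
hub=onplane('wrist',[[293,188]],.14,T)[0]
A=rectify('wrist',w,hub,.1545,.04,400,T)
sp=onplane('side',[[270,380]],.016)[0]
B=rectify('side',side,sp,.016,.05,400)
cv2.imwrite('pics/c1.png',np.hstack([A,B]))
E
```

```text
black [270.  381.2] 500 [ 0.4276 -0.257   0.01  ]
black [366.1 403.2] 263 [ 0.5866 -0.3309  0.01  ]
half side [[0.5516 0.298  0.0445]
 [0.4462 0.2495 0.0445]]
half scene [[0.5483 0.2922 0.0445]
 [0.4536 0.2677 0.0445]]
hub [[0.6048 0.0353 0.14  ]] [[0.6014 0.012  0.1545]]
```

View pics/c1.png

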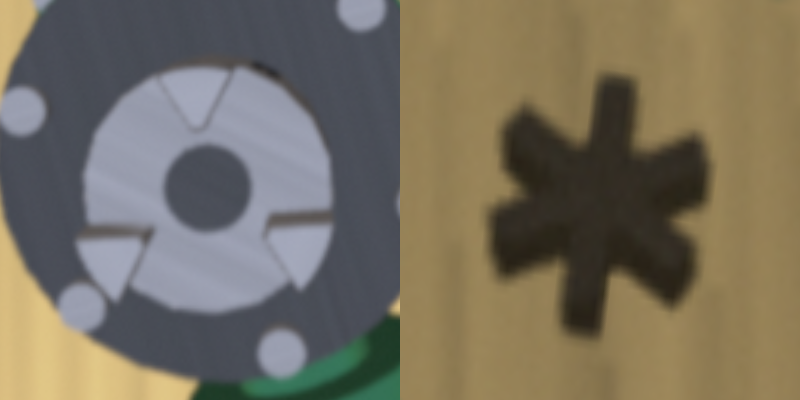

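The crops show the pump jaws at roughly 93, 213 and 333° (left) and the big black six-legged spider (right), so the choice is confirmed. Next I move above the spider.

carry_out(
  increments=[
    {"xyz":[-25,-20,0],"angular":[0,0,0]},
    {"xyz":[-33,-25,15],"angular":[0,0,0]},
    {"xyz":[-33,-25,15],"angular":[0,0,0]},
    {"xyz":[-33,-25,15],"angular":[0,0,0]},
    {"xyz":[-33,-25,15],"angular":[0,0,0]},
    {"xyz":[-33,-25,15],"angular":[0,0,0]},
    {"xyz":[-33,-25,15],"angular":[0,0,0]},
    {"xyz":[-34,-27,20],"angular":[0,0,0]},
    {"xyz":[0,0,0],"angular":[0,0,0]},
    {"xyz":[0,0,0],"angular":[0,0,0]},
  ],
)

```text
t: 1.4
tcp_pos: [0.4287, -0.2566, 0.1213]
tcp_rot: [0.707, 0.707, 0.001, 0.0]
contact_force: [-0.2, 0.3, -0.0]
opening: 0.085
finger_force: 0.0
```

```bash
cat > spid.py <<'E'
from h import *
def spider(img,T,z,guess,n='wrist',rmax=.04,thr=80,roi=None):
    "centre and leg angle from rectified dark mask"
    A=rectify(n,img,guess,z,.045,450,T); m=(A.max(2)<thr).astype(np.uint8)
    k,l,st,c=cv2.connectedComponentsWithStats(m); i=min((i for i in range(1,k) if st[i,4]>3000),key=lambda i:np.hypot(*(c[i]-225)))
    ys,xs=np.nonzero(l==i); g=.09/449
    P=np.c_[xs-224.5,224.5-ys]*g; ce=P.mean(0); d=P-ce; r=np.hypot(*d.T); a=np.arctan2(d[:,1],d[:,0])
    s=r>.014; ang=np.degrees(np.angle(np.exp(6j*a[s]).sum()))/6
    return np.array(guess[:2])+ce, ang%60, len(xs)*g*g*1e6, r.max()*1e3, A
E
python3 - <<'E'
from spid import *
T=pose(); print(T[:3,3].round(4)); w=optics.snapshot('wrist'); cv2.imwrite('pics/w1.png',w)
c,a,ar,rm,A=spider(w,T,.016,[.4276,-.257]); print(c.round(4),a.round(1),ar,rm)
hsv=cv2.cvtColor(w,cv2.COLOR_BGR2HSV); m=((hsv[...,1]>150)&(hsv[...,2]>90)).astype(np.uint8)
k,l,st,cc=cv2.connectedComponentsWithStats(m)
for i in range(1,k):
    if st[i,4]>800: print('coloured',cc[i].round(),st[i,4],onplane('wrist',cc[i],.016,T)[0].round(3))
E
```

```text
[ 0.4287 -0.2566  0.1213]
[ 0.4288 -0.2519] 20.3 1523.6844063273495 29.121617149202834
coloured [388.  97.] 3540 [ 0.47  -0.165  0.016]
coloured [455. 208.] 3301 [ 0.522 -0.238  0.016]
coloured [239. 320.] 1821 [ 0.363 -0.328  0.016]
```

View pics/w1.png

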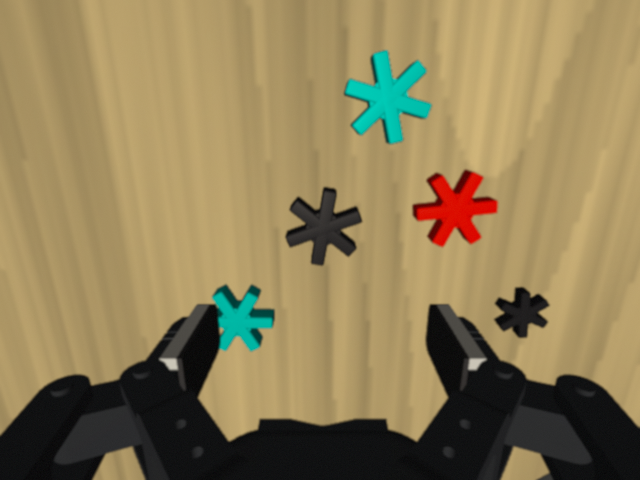

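The black spider is at (325,227). It is clear of the red and turquoise ones along its leg at about -40°, so I align the grip to that leg.

carry_out(
  increments=[
    {"xyz":[4.5,0,0],"angular":[0,0,0]},
    {"xyz":[0,0,0],"angular":[0,0,9.9]},
    {"xyz":[0,0,0],"angular":[0,0,10]},
    {"xyz":[0,0,0],"angular":[0,0,10]},
    {"xyz":[0,0,0],"angular":[0,0,10]},
    {"xyz":[0,0,20],"angular":[0,0,0]},
    {"xyz":[0,0,20],"angular":[0,0,0]},
    {"xyz":[0,0,0],"angular":[0,0,0]},
    {"xyz":[0,0,0],"angular":[0,0,0]},
  ],
  jaw=75,
)

```text
t: 2.58
tcp_pos: [0.4287, -0.252, 0.0819]
tcp_rot: [0.906, 0.424, 0.0, 0.0]
contact_force: [-0.3, -0.4, 0.7]
opening: 0.0749
finger_force: 0.0
```

Run:
```python
from spid import *
s=manip.get_state(); T=pose(s); print(T[:3,3].round(4),s['joints'].round(2)); w=optics.snapshot('wrist'); cv2.imwrite('pics/w2.png',w)
y=T[:3,1]; print('tool y ang',np.degrees(np.arctan2(y[1],y[0])))
for z in (.012,.016):
    c,a,ar,rm,A=spider(w,T,z,[.4287,-.252]); print(c.round(4),a.round(1),ar,rm, 'tool off mm',(T[:3,:3].T@np.r_[c-T[:2,3],0]*1e3).round(1))
```

```text
[ 0.4287 -0.252   0.0819] [ 0.45  0.78 -0.01  2.07  0.02  0.29 -0.28]
tool y ang -39.83928527916834
[ 0.4295 -0.2531] 20.3 1664.6703141353464 29.991776352950442 tool off mm [-0.3  1.3  0. ]
[ 0.4305 -0.252 ] 20.3 1601.9920536108452 29.428497497834545 tool off mm [1.2 1.3 0. ]
```

carry_out(
  increments=[
    {"xyz":[0.5,1.2,20],"angular":[0,0,0]},
    {"xyz":[0,0,25],"angular":[0,0,0]},
    {"xyz":[0,0,20],"angular":[0,0,0]},
    {"xyz":[0,0,10],"angular":[0,0,0]},
    {"xyz":[0,0,5],"angular":[0,0,0]},
    {"xyz":[0,0,0],"angular":[0,0,0]},
  ],
)

```text
t: 3.38
tcp_pos: [0.4295, -0.2529, 0.0016]
tcp_rot: [0.906, 0.423, 0.0, 0.0]
contact_force: [-0.7, -0.1, -0.2]
opening: 0.0752
finger_force: 0.0
```

carry_out(
  increments=[
    {"xyz":[0,0,0],"angular":[0,0,0]},
    {"xyz":[0,0,0],"angular":[0,0,0]},
    {"xyz":[0,0,0],"angular":[0,0,0]},
    {"xyz":[0,0,0],"angular":[0,0,0]},
  ],
  jaw=50,
)

```text
t: 3.88
tcp_pos: [0.4297, -0.2531, 0.0025]
tcp_rot: [0.906, 0.423, 0.0, 0.001]
contact_force: [0.1, 1.2, 7.1]
opening: 0.0551
finger_force: 61.7
```

carry_out(
  increments=[
    {"xyz":[0,0,-20],"angular":[0,0,0]},
    {"xyz":[0,0,-40],"angular":[0,0,-8.5]},
    {"xyz":[0,0,-40],"angular":[0,0,-8.6]},
    {"xyz":[0,0,-40],"angular":[0,0,-8.5]},
    {"xyz":[0,0,-40],"angular":[0,0,-8.6]},
    {"xyz":[0,0,-40],"angular":[0,0,-8.6]},
    {"xyz":[0,0,0],"angular":[0,0,0]},
    {"xyz":[0,0,0],"angular":[0,0,0]},
  ],
)

```text
t: 4.88
tcp_pos: [0.4285, -0.2529, 0.2211]
tcp_rot: [0.69, 0.724, -0.0, -0.0]
contact_force: [-1.0, 0.4, -1.4]
opening: 0.0546
finger_force: 63.6
```

carry_out(
  increments=[
    {"xyz":[22,19,0],"angular":[0,0,0]},
    {"xyz":[33,28,0],"angular":[0,0,0]},
    {"xyz":[33,28,0],"angular":[0,0,0]},
    {"xyz":[33,28,0],"angular":[0,0,0]},
    {"xyz":[33,28,0],"angular":[0,0,0]},
    {"xyz":[33,28,0],"angular":[0,0,0]},
    {"xyz":[36,28,0],"angular":[0,0,0]},
    {"xyz":[0,0,0],"angular":[0,0,0]},
    {"xyz":[0,0,0],"angular":[0,0,0]},
    {"xyz":[0,0,0],"angular":[0,0,0]},
  ],
)

```text
t: 6.12
tcp_pos: [0.6037, -0.0224, 0.2205]
tcp_rot: [0.69, 0.724, -0.001, -0.0]
contact_force: [-0.4, 0.1, -1.0]
opening: 0.0543
finger_force: 63.6
```

Run:
```python
from spid import *
s=manip.get_state(); T=pose(s); print(T[:3,3].round(4),s['opening'],s['finger_force']); w=optics.snapshot('wrist'); cv2.imwrite('pics/w3.png',w)
y=T[:3,1]; print('tool y ang',np.degrees(np.arctan2(y[1],y[0])),T[:3,2].round(4))
h=[.605,.034]
A=rectify('wrist',w,h,.1545,.036,450,T); 
cv2.imwrite('pics/c3.png',np.hstack([cv2.resize(w,(533,400))[:,:],cv2.resize(A,(400,400))[:, :]])[:, :933] if 0 else np.hstack([cv2.resize(w,(400,300)),cv2.resize(A,(400,300*400//300))[:300]*0]) if 0 else A)
cv2.imwrite('pics/v3.png',np.hstack([cv2.resize(w[:, 80:560],(350,350)),cv2.resize(A,(450,450))[50:400]]))
```

```text
[ 0.6037 -0.0224  0.2205] 0.054297790309591844 63.566333055496216
tool y ang 2.777487329613224 [-0.0021 -0.0013 -1.    ]
```

View pics/v3.png

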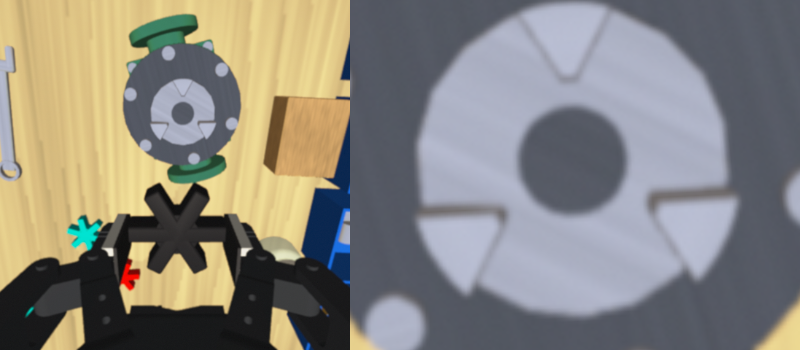

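The right crop shows jaw apexes at (569,80), (651,204) and (503,212). That gives hub centre ≈ (0.6053, 0.0355) and jaws at 93.3°. The spider is held squarely by opposite legs; I measure its offset in the grip.

Run:
```python
from spid import *
T=pose(); w=cv2.imread('pics/w3.png')
# pose of picture: tool unmoved since
g=np.linspace(-.04,.04,801)
def prof(zt):
    X,Y=np.meshgrid(g,np.linspace(-.022,.022,441),indexing='ij')
    P=np.c_[X.ravel(),Y.ravel(),np.full(X.size,zt)]@T[:3,:3].T+T[:3,3]
    q=proj('wrist',P,T).astype(np.float32).reshape(801,441,2)
    A=cv2.remap(w,q[...,0],q[...,1],cv2.INTER_LINEAR); return A.max(2)<85
lo=prof(-.0135); hi=prof(.0025)
def comp(m):
    k,l,st,c=cv2.connectedComponentsWithStats(m.astype(np.uint8)); i=1+np.argmax(st[1:,4]); return l==i
for m,n in((lo,'top'),(hi,'bottom')):
    m=comp(m); r=np.nonzero(m.sum(1)>15)[0]; print(n,'xmin,xmax mm',g[r[0]]*1e3,g[r[-1]]*1e3)
    for x in (-.02,-.015,.015,.02):
        row=np.nonzero(m[np.argmin(abs(g-x))])[0]; yy=(row-220)*.1
        print(x*1e3,'left',yy[yy<0].mean().round(2),'right',yy[yy>0].mean().round(2), len(row))
```

```text
top xmin,xmax mm -25.7 30.400000000000002
-20.0 left -12.2 right 11.3 208
-15.0 left -10.35 right 9.4 251
15.0 left -7.1 right 6.55 272
20.0 left -10.25 right 9.0 275
bottom xmin,xmax mm -38.699999999999996 24.4
-20.0 left -8.15 right 7.65 315
-15.0 left -7.35 right 6.9 284
15.0 left -12.35 right 11.2 297
20.0 left -13.05 right 11.9 209
```

carry_out(
  increments=[
    {"xyz":[20,2,0],"angular":[0,0,-0.5]},
    {"xyz":[20,1.9,0],"angular":[0,0,0]},
    {"xyz":[18,1,0],"angular":[0,0,0]},
    {"xyz":[0,0,25],"angular":[0,0,0]},
    {"xyz":[0,0,20],"angular":[0,0,0]},
    {"xyz":[0,0,10],"angular":[0,0,0]},
    {"xyz":[0,0,0],"angular":[0,0,0]},
    {"xyz":[0,0,0],"angular":[0,0,0]},
  ],
)

```text
t: 7.18
tcp_pos: [0.607, 0.0379, 0.1671]
tcp_rot: [0.686, 0.728, 0.001, 0.0]
contact_force: [0.2, -0.5, 0.0]
opening: 0.0545
finger_force: 63.6
```

carry_out(
  increments=[
    {"xyz":[0,0,2],"angular":[0,0,0]},
    {"xyz":[0,0,1],"angular":[0,0,0]},
    {"xyz":[0,0,1],"angular":[0,0,0]},
    {"xyz":[0,0,1],"angular":[0,0,0]},
    {"xyz":[0,0,0],"angular":[0,0,0]},
  ],
)

```text
t: 7.8
tcp_pos: [0.6063, 0.0375, 0.1612]
tcp_rot: [0.686, 0.728, -0.0, -0.0]
contact_force: [-0.6, 0.3, -0.3]
opening: 0.0543
finger_force: 63.6
```

carry_out(
  increments=[
    {"xyz":[-1.6,-0.4,0],"angular":[0,0,0]},
    {"xyz":[0,0,1],"angular":[0,0,0]},
    {"xyz":[0,0,1],"angular":[0,0,0]},
    {"xyz":[0,0,1],"angular":[0,0,0]},
    {"xyz":[0,0,1],"angular":[0,0,0]},
    {"xyz":[0,0,0],"angular":[0,0,0]},
  ],
)

```text
t: 8.55
tcp_pos: [0.606, 0.0359, 0.1572]
tcp_rot: [0.686, 0.728, -0.0, -0.0]
contact_force: [-0.2, 0.4, -0.4]
opening: 0.0541
finger_force: 63.6
```

carry_out(
  increments=[
    {"xyz":[0,0,1],"angular":[0,0,0]},
    {"xyz":[0,0,0.5],"angular":[0,0,0]},
    {"xyz":[0,0,0],"angular":[0,0,0]},
  ],
)

```text
t: 8.93
tcp_pos: [0.6061, 0.0359, 0.1558]
tcp_rot: [0.686, 0.728, 0.0, 0.0]
contact_force: [0.3, -0.3, -1.4]
opening: 0.0544
finger_force: 63.6
```

carry_out(
  increments=[
    {"xyz":[0,0,0.8],"angular":[0,0,0]},
    {"xyz":[0,0,0.8],"angular":[0,0,0]},
    {"xyz":[0,0,0],"angular":[0,0,0]},
  ],
)

```text
t: 9.3
tcp_pos: [0.606, 0.0359, 0.1541]
tcp_rot: [0.686, 0.728, -0.0, -0.0]
contact_force: [-0.0, 0.4, -0.5]
opening: 0.0542
finger_force: 63.6
```

carry_out(
  increments=[
    {"xyz":[0,0,0.8],"angular":[0,0,0]},
    {"xyz":[0,0,0.8],"angular":[0,0,0]},
    {"xyz":[0,0,0],"angular":[0,0,0]},
  ],
)

```text
t: 9.68
tcp_pos: [0.606, 0.0359, 0.1525]
tcp_rot: [0.686, 0.728, -0.0, -0.0]
contact_force: [-0.2, -0.5, -1.5]
opening: 0.0543
finger_force: 63.6
```

carry_out(
  increments=[
    {"xyz":[0,0,0.8],"angular":[0,0,0]},
    {"xyz":[0,0,0.8],"angular":[0,0,0]},
    {"xyz":[0,0,0.8],"angular":[0,0,0]},
    {"xyz":[0,0,0],"angular":[0,0,0]},
  ],
)

```text
t: 10.18
tcp_pos: [0.606, 0.0359, 0.1501]
tcp_rot: [0.686, 0.728, -0.0, -0.0]
contact_force: [0.1, 0.3, -1.0]
opening: 0.0543
finger_force: 63.6
```

carry_out(
  increments=[
    {"xyz":[0,0,0.8],"angular":[0,0,0]},
    {"xyz":[0,0,0.8],"angular":[0,0,0]},
    {"xyz":[0,0,0],"angular":[0,0,0]},
  ],
)

```text
t: 10.55
tcp_pos: [0.606, 0.0359, 0.1485]
tcp_rot: [0.686, 0.728, -0.0, -0.0]
contact_force: [0.1, -1.2, -0.6]
opening: 0.0546
finger_force: 63.6
```

carry_out(
  increments=[
    {"xyz":[0,0,1],"angular":[0,0,0]},
    {"xyz":[0,0,1],"angular":[0,0,0]},
    {"xyz":[0,0,1],"angular":[0,0,0]},
    {"xyz":[0,0,0],"angular":[0,0,0]},
  ],
)

```text
t: 11.05
tcp_pos: [0.606, 0.0359, 0.1455]
tcp_rot: [0.686, 0.728, -0.0, -0.0]
contact_force: [-0.4, 0.5, -1.0]
opening: 0.0544
finger_force: 63.6
```

carry_out(
  increments=[
    {"xyz":[0,0,0.8],"angular":[0,0,0]},
    {"xyz":[0,0,0.7],"angular":[0,0,0]},
    {"xyz":[0,0,0],"angular":[0,0,0]},
  ],
)

```text
t: 11.42
tcp_pos: [0.606, 0.0358, 0.144]
tcp_rot: [0.686, 0.728, -0.0, -0.0]
contact_force: [-0.2, 0.2, -0.3]
opening: 0.0547
finger_force: 63.6
```

carry_out(
  increments=[
    {"xyz":[0,0,0.7],"angular":[0,0,0]},
    {"xyz":[0,0,0],"angular":[0,0,0]},
  ],
)

```text
t: 11.68
tcp_pos: [0.606, 0.0359, 0.1434]
tcp_rot: [0.686, 0.728, -0.0, 0.0]
contact_force: [-0.9, -0.0, -0.5]
opening: 0.0545
finger_force: 63.6
```

carry_out(
  increments=[
    {"xyz":[0,0,0.6],"angular":[0,0,0]},
    {"xyz":[0,0,0],"angular":[0,0,0]},
  ],
)

```text
t: 11.92
tcp_pos: [0.606, 0.0359, 0.1427]
tcp_rot: [0.686, 0.728, -0.0, -0.0]
contact_force: [-0.1, 0.3, -0.9]
opening: 0.0548
finger_force: 63.6
```

carry_out(
  increments=[
    {"xyz":[0,0,0.5],"angular":[0,0,0]},
    {"xyz":[0,0,0],"angular":[0,0,0]},
  ],
)

```text
t: 12.18
tcp_pos: [0.6061, 0.0359, 0.1426]
tcp_rot: [0.686, 0.728, 0.0, 0.0]
contact_force: [-0.5, -0.2, 3.8]
opening: 0.0545
finger_force: 63.9
```

carry_out(
  increments=[
    {"xyz":[0,0,0.5],"angular":[0,0,0]},
    {"xyz":[0,0,0],"angular":[0,0,0]},
  ],
)

```text
t: 12.42
tcp_pos: [0.6061, 0.0359, 0.1426]
tcp_rot: [0.686, 0.728, 0.0, 0.0]
contact_force: [-2.5, -0.3, 7.0]
opening: 0.0545
finger_force: 64.2
```

The spider is on the floor (contact at TCP 0.1426, as predicted). Release it and rise.

carry_out(
  increments=[
    {"xyz":[0,0,-0.6],"angular":[0,0,0]},
    {"xyz":[0,0,0],"angular":[0,0,0]},
    {"xyz":[0,0,0],"angular":[0,0,0]},
    {"xyz":[0,0,0],"angular":[0,0,0]},
    {"xyz":[0,0,-10],"angular":[0,0,0]},
    {"xyz":[0,0,-30],"angular":[0,0,0]},
    {"xyz":[-20,0,-35],"angular":[0,0,0]},
    {"xyz":[-30,0,0],"angular":[0,0,0]},
    {"xyz":[0,0,0],"angular":[0,0,0]},
    {"xyz":[0,0,0],"angular":[0,0,0]},
  ],
  jaw=72,
)

```text
t: 13.68
tcp_pos: [0.6089, -0.0131, 0.2176]
tcp_rot: [0.686, 0.728, 0.0, -0.0]
contact_force: [0.0, -0.3, 0.7]
opening: 0.0715
finger_force: 0.0
```

Run:
```python
from spid import *
T=pose(); print(T[:3,3].round(4)); w=optics.snapshot('wrist'); cv2.imwrite('pics/w4.png',w)
A=rectify('wrist',w,[.6053,.0355],.1545,.036,450,T); cv2.imwrite('pics/c4.png',A)
side=cv2.imread('pics/side0.png'); sc=cv2.imread('pics/scene0.png')
cv2.imwrite('pics/h4.png',np.hstack([A[:400,:400],cv2.resize(side[155:215,235:315],(400,300)).repeat(1,0)[:300].copy() if 0 else cv2.resize(sc[270:350,370:450],(400,400))]))
```

```text
[ 0.6089 -0.0131  0.2176]
```

View pics/h4.png

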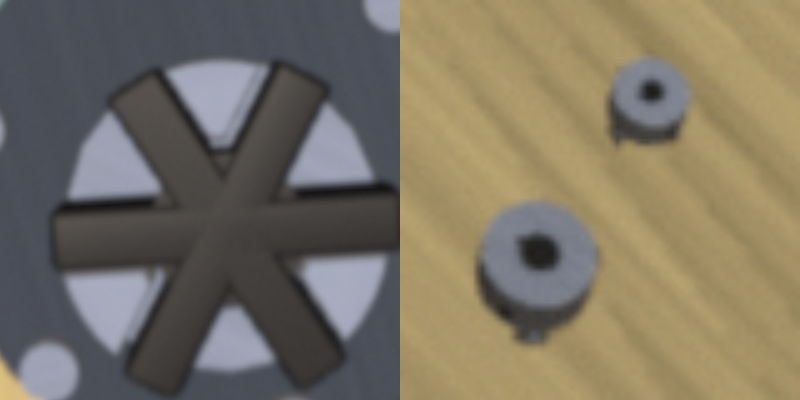

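The left crop shows the spider seated, with legs at about 3.5° between the jaws. The right crop shows the large half at scene px (397,318) with one jaw visible. I move to an oblique view of the half to read its jaw angle.

carry_out(
  increments=[
    {"xyz":[25,-14,0],"angular":[0,0,0]},
    {"xyz":[40,-24,0],"angular":[0,0,0]},
    {"xyz":[40,-24,0],"angular":[0,0,0]},
    {"xyz":[40,-24,0],"angular":[0,0,0]},
    {"xyz":[40,-24,0],"angular":[0,0,0]},
    {"xyz":[40,-24,0],"angular":[0,0,0]},
    {"xyz":[40,-24,0],"angular":[0,0,0]},
    {"xyz":[40,-24,0],"angular":[0,0,0]},
    {"xyz":[15,-8,0],"angular":[0,0,0]},
    {"xyz":[0,0,0],"angular":[0,0,0]},
  ],
)

```text
t: 14.98
tcp_pos: [0.3996, 0.2954, 0.2174]
tcp_rot: [0.685, 0.729, 0.0, -0.0]
contact_force: [1.3, -0.3, -0.1]
opening: 0.0724
finger_force: 0.0
```

carry_out(
  increments=[
    {"xyz":[0,0,10],"angular":[0,0,-9.6]},
    {"xyz":[0,0,10],"angular":[0,0,-9.6]},
    {"xyz":[0,0,10],"angular":[0,0,-9.6]},
    {"xyz":[0,0,10],"angular":[0,0,-9.6]},
    {"xyz":[0,0,10],"angular":[0,0,-9.6]},
    {"xyz":[0,0,10],"angular":[0,0,-9.6]},
    {"xyz":[0,0,10],"angular":[0,0,-9.6]},
    {"xyz":[0,0,10],"angular":[0,0,-9.6]},
    {"xyz":[0,0,10],"angular":[0,0,-9.6]},
    {"xyz":[0,0,0],"angular":[0,0,0]},
    {"xyz":[0,0,0],"angular":[0,0,0]},
  ],
)

```text
t: 16.35
tcp_pos: [0.4012, 0.2932, 0.1275]
tcp_rot: [0.004, 1.0, -0.0, 0.0]
contact_force: [-0.2, 0.8, 0.2]
opening: 0.0717
finger_force: 0.0
```

Run:
```python
from spid import *
s=manip.get_state();T=pose(s); print(T[:3,3].round(4),T[:3,1].round(3),s['joints'].round(2)); w=optics.snapshot('wrist'); cv2.imwrite('pics/w5.png',w)
q=proj('wrist',[[.55,.295,.02]],T)[0]; print(q)
x,y=[int(v) for v in np.clip(q,[80,60],[560,420])]
print(x,y); cv2.imwrite('pics/v5.png',cv2.resize(w[y-60:y+60,x-80:x+80],(800,600),interpolation=cv2.INTER_CUBIC))
```

```text
[0.4012 0.2932 0.1275] [ 0.008  1.    -0.   ] [-0.4   0.74 -0.53  2.03  0.7   0.56  0.13]
[327.60234297 399.58892879]
327 399
```

View pics/v5.png

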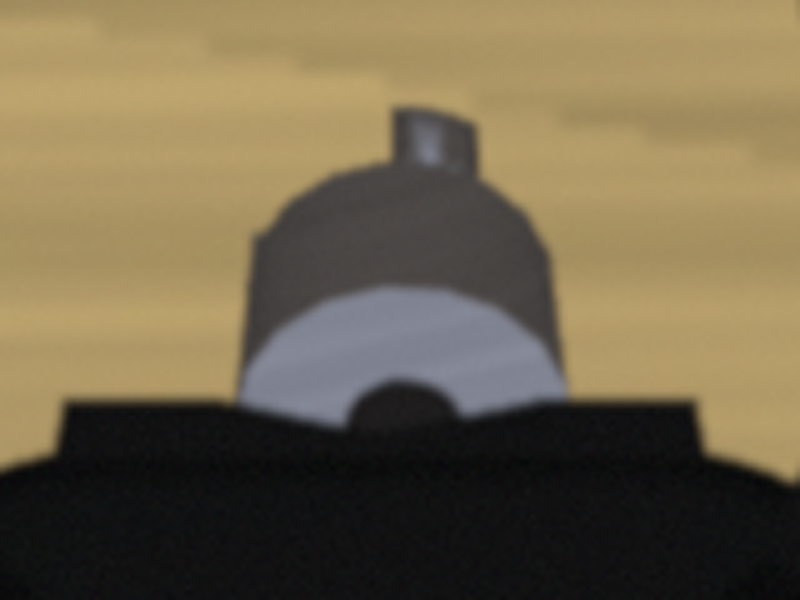

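The view shows one jaw facing the camera, with its foot corners at crop (392,107) and (476,125). The top rim passes through (300,322), (400,286) and (510,318).

Run:
```python
from spid import *
from scipy.optimize import least_squares
T=pose(); w=cv2.imread('pics/w5.png')
f=lambda P:(np.array(P,float)+.5)/5-.5+[247,339]
j=onplane('wrist',f([[392,107],[476,125]]),0,T)[:,:2]
print('corners',j.round(4),'chord mm',1e3*np.hypot(*(j[1]-j[0])))
# bright top face rim, automatic
c=w[339:459,247:407].astype(int); m=(c.max(2)>120)&(c[...,0]>c[...,2]-5)
k,l,st,cc=cv2.connectedComponentsWithStats(m.astype(np.uint8)); i=1+np.argmax(st[1:,4]); print(st[i])
pts=[]
for x in range(st[i,0]+1,st[i,0]+st[i,2]-1):
    y=np.nonzero(l[:,x]==i)[0]
    pts.append([x+247,y[0]-.5+339])
P=onplane('wrist',pts,.0445,T)[:,:2]
r=least_squares(lambda p:np.hypot(*(P-p[:2]).T)-p[2],[.55,.295,.027],loss='soft_l1',f_scale=.0005).x
r2=least_squares(lambda p:np.hypot(*(P-p[:2]).T)-.027,[.55,.295],loss='soft_l1',f_scale=.0005).x
print('rim free r',r.round(4),'r=27',r2.round(4))
for ce in (r[:2],r2):
    d=j-ce; print(np.hypot(*d.T)*1e3,np.degrees(np.arctan2(d[:,1],d[:,0]))%360, 'mid',np.degrees(np.arctan2(*d.mean(0)[::-1]))%360)
n=j[1]-j[0]; h=np.sqrt(.027**2-(n@n)/4); nn=np.array([-n[1],n[0]])/np.hypot(*n); 
for sgn in(1,-1): ce=j.mean(0)+sgn*h*nn; d=j.mean(0)-ce; print('chord centre',ce.round(4),np.degrees(np.arctan2(d[1],d[0]))%360)
```

```text
corners [[0.5252 0.2936]
 [0.5291 0.3086]] chord mm 15.469402231060362
[  49   58   64   26 1082]
rim free r [0.5507 0.295  0.0261] r=27 [0.5517 0.295 ]
[25.48834724 25.49242312] [183.10485824 147.77666729] mid 165.43930402048176
[26.53034652 26.38143492] [182.98128487 148.98391412] mid 166.03189440117325
chord centre [0.5021 0.3076] 345.4551472882283
chord centre [0.5522 0.2946] 165.45514728822835
```

carry_out(
  increments=[
    {"xyz":[-25,0.5,0],"angular":[0,0,0]},
    {"xyz":[-40,0.8,0],"angular":[0,0,0]},
    {"xyz":[-40,0.8,0],"angular":[0,0,0]},
    {"xyz":[-30,0.7,0],"angular":[0,0,0]},
    {"xyz":[-15.5,0,0],"angular":[0,0,0]},
    {"xyz":[0,0,0],"angular":[0,0,0]},
    {"xyz":[0,0,0],"angular":[0,0,0]},
  ],
  jaw=80,
)

```text
t: 17.27
tcp_pos: [0.5498, 0.2965, 0.1276]
tcp_rot: [0.002, 1.0, -0.0, -0.0]
contact_force: [-0.1, 0.7, -0.8]
opening: 0.0803
finger_force: 0.0
```

```bash
cat > top.py <<'E'
from spid import *
def topdisc(w,T,z,guess,half=.045):
    A=rectify('wrist',w,guess,z,half,450,T).astype(int); m=((A.max(2)>110)&(A[...,0]>A[...,2]-5)).astype(np.uint8)
    k,l,st,c=cv2.connectedComponentsWithStats(m); i=min((i for i in range(1,k) if st[i,4]>8000),key=lambda i:np.hypot(*(c[i]-225)))
    h=cv2.convexHull(np.argwhere(l==i)[:,::-1].astype(np.int32)); (x,y),r=cv2.minEnclosingCircle(h); g=2*half/449
    return np.array(guess)+[(x-224.5)*g,(224.5-y)*g], r*g, np.array(guess)+(c[i]-224.5)*[g,-g]
E
python3 - <<'E'
from top import *
T=pose(); print(T[:3,3].round(4)); w=optics.snapshot('wrist'); cv2.imwrite('pics/w6.png',w)
for z in (.0445,):
    c,r,cm=topdisc(w,T,z,[.5517,.2948]); print(c.round(4),r,cm.round(4),'tool off',(T[:3,:3].T@np.r_[c-T[:2,3],0]*1e3).round(1))
E
```

```text
[0.5498 0.2965 0.1276]
[0.551  0.2943] 0.026448964074353598 [0.5509 0.2944] tool off [-1.2 -2.2 -0. ]
```

carry_out(
  increments=[
    {"xyz":[-1.3,-2.2,20],"angular":[0,0,0]},
    {"xyz":[0,0,25],"angular":[0,0,0]},
    {"xyz":[0,0,25],"angular":[0,0,0]},
    {"xyz":[0,0,20],"angular":[0,0,0]},
    {"xyz":[0,0,12],"angular":[0,0,0]},
    {"xyz":[0,0,5.5],"angular":[0,0,0]},
    {"xyz":[0,0,0],"angular":[0,0,0]},
  ],
)

```text
t: 18.2
tcp_pos: [0.5523, 0.2944, 0.02]
tcp_rot: [0.002, 1.0, 0.0, 0.0]
contact_force: [0.6, 0.3, -0.2]
opening: 0.0798
finger_force: 0.0
```

carry_out(
  increments=[
    {"xyz":[0,0,0],"angular":[0,0,0]},
    {"xyz":[0,0,0],"angular":[0,0,0]},
    {"xyz":[0,0,0],"angular":[0,0,0]},
    {"xyz":[0,0,0],"angular":[0,0,0]},
    {"xyz":[0,0,0],"angular":[0,0,0]},
  ],
  jaw=45,
)

```text
t: 18.82
tcp_pos: [0.5528, 0.2948, 0.0212]
tcp_rot: [0.002, 1.0, 0.001, 0.001]
contact_force: [-1.2, -0.2, 5.5]
opening: 0.0523
finger_force: 62.3
```

carry_out(
  increments=[
    {"xyz":[0,0,-10],"angular":[0,0,0]},
    {"xyz":[0,0,-35],"angular":[0,0,0]},
    {"xyz":[0,0,-40],"angular":[0,0,6.1]},
    {"xyz":[0,0,-40],"angular":[0,0,6.1]},
    {"xyz":[0,0,-40],"angular":[0,0,0]},
    {"xyz":[0,0,-30],"angular":[0,0,0]},
    {"xyz":[0,0,0],"angular":[0,0,0]},
    {"xyz":[0,0,0],"angular":[0,0,0]},
    {"xyz":[0,0,0],"angular":[0,0,0]},
  ],
)

```text
t: 19.95
tcp_pos: [0.5513, 0.2932, 0.2129]
tcp_rot: [0.108, 0.994, -0.001, -0.001]
contact_force: [0.9, 0.2, -4.7]
opening: 0.0521
finger_force: 64.0
```

Run:
```python
from top import *
s=manip.get_state();T=pose(s); print(T[:3,3].round(4),T[:3,2].round(4),s['opening'],s['finger_force'],'yaw',np.degrees(np.arctan2(T[1,1],T[0,1]))); w=optics.snapshot('wrist'); cv2.imwrite('pics/w7.png',w)
c,r,cm=topdisc(w,T,T[2,3]+.0445-.0212,T[:2,3]); o=(T[:3,:3].T@np.r_[c-T[:2,3],0]); print(r,'tool off',(o*1e3).round(1),(T[:3,:3].T@np.r_[cm-T[:2,3],0]*1e3).round(1))
d=np.r_[.6053,.0355,T[2,3]]-np.r_[c,T[2,3]]; print('move tool mm',(T[:3,:3].T@d*1e3).round(1))
```

```text
[0.5513 0.2932 0.2129] [-0.0029 -0.0023 -1.    ] 0.05209387040867911 64.00315046310425 yaw 77.61123550222025
0.02668243883978285 tool off [ 1.5 -1.5  0. ] [ 1.7 -1.4  0. ]
move tool mm [-109.5 -238.6    0.4]
```

carry_out(
  increments=[
    {"xyz":[-9,-20,0],"angular":[0,0,0]},
    {"xyz":[-16,-35,0],"angular":[0,0,0]},
    {"xyz":[-16,-35,0],"angular":[0,0,0]},
    {"xyz":[-16,-35,0],"angular":[0,0,0]},
    {"xyz":[-16,-35,0],"angular":[0,0,0]},
    {"xyz":[-16,-35,0],"angular":[0,0,0]},
    {"xyz":[-14,-29,0],"angular":[0,0,0]},
    {"xyz":[-7.4,-15.5,0],"angular":[0,0,0]},
    {"xyz":[0,0,0],"angular":[0,0,0]},
    {"xyz":[0,0,0],"angular":[0,0,0]},
    {"xyz":[0,0,0],"angular":[0,0,0]},
  ],
)

```text
t: 21.38
tcp_pos: [0.6082, 0.0388, 0.2151]
tcp_rot: [0.106, 0.994, 0.001, -0.0]
contact_force: [0.2, 0.0, -3.4]
opening: 0.0523
finger_force: 64.0
```

Run:
```python
from top import *
s=manip.get_state();T=pose(s); print(T[:3,3].round(4),T[:3,2].round(4),s['contact_force'].round(1),'yaw',np.degrees(np.arctan2(T[1,1],T[0,1])))
print('move tool mm',(T[:3,:3].T@(np.r_[.6076,.0357,T[2,3]]-T[:3,3])*1e3).round(1))
w=optics.snapshot('wrist'); cv2.imwrite('pics/w8.png',w); cv2.imwrite('pics/s8.png',optics.snapshot('side'))
c,r,cm=topdisc(w,T,T[2,3]+.0445-.0212,T[:2,3]); print(r,c.round(4),'tool off',(T[:3,:3].T@np.r_[c-T[:2,3],0]*1e3).round(1))
```

```text
[0.6082 0.0388 0.2151] [ 1.0e-04  1.3e-03 -1.0e+00] [ 0.2  0.  -3.4] yaw 77.77793313535147
move tool mm [-0.  -3.2 -0. ]
0.026866915560512076 [0.6064 0.038 ] tool off [ 1.6 -1.2 -0. ]
```

carry_out(
  increments=[
    {"xyz":[0,-3.2,0],"angular":[0,0,0]},
    {"xyz":[0,0,10],"angular":[0,0,0]},
    {"xyz":[0,0,10],"angular":[0,0,0]},
    {"xyz":[0,0,6],"angular":[0,0,0]},
    {"xyz":[0,0,4],"angular":[0,0,0]},
    {"xyz":[0,0,0],"angular":[0,0,0]},
    {"xyz":[0,0,0],"angular":[0,0,0]},
  ],
)

```text
t: 22.35
tcp_pos: [0.6081, 0.0336, 0.1852]
tcp_rot: [0.108, 0.994, 0.0, 0.0]
contact_force: [-0.0, -0.4, -3.4]
opening: 0.0518
finger_force: 64.0
```

carry_out(
  increments=[
    {"xyz":[0,0,1],"angular":[0,0,0]},
    {"xyz":[0,0,1],"angular":[0,0,0]},
    {"xyz":[0,0,1],"angular":[0,0,0]},
    {"xyz":[0,0,1],"angular":[0,0,0]},
    {"xyz":[0,0,0],"angular":[0,0,0]},
  ],
)

```text
t: 22.98
tcp_pos: [0.6078, 0.0335, 0.1808]
tcp_rot: [0.108, 0.994, -0.0, -0.0]
contact_force: [-0.7, -0.5, -2.8]
opening: 0.0521
finger_force: 64.0
```

carry_out(
  increments=[
    {"xyz":[0.6,2.1,0],"angular":[0,0,0]},
    {"xyz":[0,0,1],"angular":[0,0,0]},
    {"xyz":[0,0,1],"angular":[0,0,0]},
    {"xyz":[0,0,0],"angular":[0,0,0]},
    {"xyz":[0,0,0],"angular":[0,0,0]},
  ],
)

```text
t: 23.6
tcp_pos: [0.6078, 0.0356, 0.1789]
tcp_rot: [0.108, 0.994, 0.0, 0.0]
contact_force: [-0.4, 0.5, -3.2]
opening: 0.0524
finger_force: 64.0
```

carry_out(
  increments=[
    {"xyz":[0,0,0.8],"angular":[0,0,0]},
    {"xyz":[0,0,0.8],"angular":[0,0,0]},
    {"xyz":[0,0,0],"angular":[0,0,0]},
  ],
)

```text
t: 23.98
tcp_pos: [0.6077, 0.0356, 0.1772]
tcp_rot: [0.108, 0.994, -0.0, -0.0]
contact_force: [0.0, 0.0, -3.2]
opening: 0.0521
finger_force: 64.0
```

carry_out(
  increments=[
    {"xyz":[0,0,0.5],"angular":[0,0,0]},
    {"xyz":[0,0,0.5],"angular":[0,0,0]},
    {"xyz":[0,0,0],"angular":[0,0,0]},
  ],
)

```text
t: 24.35
tcp_pos: [0.6077, 0.0356, 0.1763]
tcp_rot: [0.108, 0.994, -0.0, -0.0]
contact_force: [0.2, -0.1, -4.9]
opening: 0.0521
finger_force: 64.0
```

carry_out(
  increments=[
    {"xyz":[0,0,0.6],"angular":[0,0,0]},
    {"xyz":[0,0,0.6],"angular":[0,0,0]},
    {"xyz":[0,0,0],"angular":[0,0,0]},
  ],
)

```text
t: 24.72
tcp_pos: [0.6077, 0.0356, 0.175]
tcp_rot: [0.108, 0.994, 0.0, -0.0]
contact_force: [0.5, 0.4, -3.1]
opening: 0.052
finger_force: 64.0
```

carry_out(
  increments=[
    {"xyz":[0,0,0.6],"angular":[0,0,0]},
    {"xyz":[0,0,0.6],"angular":[0,0,0]},
    {"xyz":[0,0,0],"angular":[0,0,0]},
  ],
)

```text
t: 25.1
tcp_pos: [0.6077, 0.0356, 0.1738]
tcp_rot: [0.108, 0.994, 0.0, -0.0]
contact_force: [-0.7, 0.5, -3.6]
opening: 0.052
finger_force: 64.0
```

carry_out(
  increments=[
    {"xyz":[0,0,0.8],"angular":[0,0,0]},
    {"xyz":[0,0,0.8],"angular":[0,0,0]},
    {"xyz":[0,0,0.8],"angular":[0,0,0]},
    {"xyz":[0,0,0],"angular":[0,0,0]},
  ],
)

```text
t: 25.6
tcp_pos: [0.6077, 0.0356, 0.1714]
tcp_rot: [0.108, 0.994, -0.0, -0.0]
contact_force: [0.1, -0.3, -4.6]
opening: 0.0524
finger_force: 64.0
```

carry_out(
  increments=[
    {"xyz":[0,0,0.8],"angular":[0,0,0]},
    {"xyz":[0,0,0.8],"angular":[0,0,0]},
    {"xyz":[0,0,0.8],"angular":[0,0,0]},
    {"xyz":[0,0,0],"angular":[0,0,0]},
  ],
)

```text
t: 26.1
tcp_pos: [0.6077, 0.0356, 0.169]
tcp_rot: [0.108, 0.994, -0.0, -0.0]
contact_force: [-0.3, 0.3, -4.0]
opening: 0.0523
finger_force: 64.0
```

carry_out(
  increments=[
    {"xyz":[0,0,0.8],"angular":[0,0,0]},
    {"xyz":[0,0,0.8],"angular":[0,0,0]},
    {"xyz":[0,0,0.8],"angular":[0,0,0]},
    {"xyz":[0,0,0],"angular":[0,0,0]},
  ],
)

```text
t: 26.6
tcp_pos: [0.6077, 0.0356, 0.1666]
tcp_rot: [0.108, 0.994, 0.0, -0.0]
contact_force: [0.7, -0.1, -3.0]
opening: 0.0522
finger_force: 64.0
```

carry_out(
  increments=[
    {"xyz":[0,0,0.8],"angular":[0,0,0]},
    {"xyz":[0,0,0.8],"angular":[0,0,0]},
    {"xyz":[0,0,0.6],"angular":[0,0,0]},
    {"xyz":[0,0,0],"angular":[0,0,0]},
  ],
)

```text
t: 27.1
tcp_pos: [0.6077, 0.0356, 0.1645]
tcp_rot: [0.108, 0.994, -0.0, -0.0]
contact_force: [0.6, -0.7, -4.9]
opening: 0.0521
finger_force: 64.0
```

carry_out(
  increments=[
    {"xyz":[0,0,0.6],"angular":[0,0,0]},
    {"xyz":[0,0,0.4],"angular":[0,0,0]},
    {"xyz":[0,0,0],"angular":[0,0,0]},
  ],
)

```text
t: 27.48
tcp_pos: [0.6077, 0.0356, 0.1635]
tcp_rot: [0.108, 0.994, 0.0, 0.0]
contact_force: [0.5, -0.5, -3.2]
opening: 0.0521
finger_force: 64.0
```

carry_out(
  increments=[
    {"xyz":[0,0,0.5],"angular":[0,0,0]},
    {"xyz":[0,0,0],"angular":[0,0,0]},
  ],
)

```text
t: 27.72
tcp_pos: [0.6078, 0.0356, 0.163]
tcp_rot: [0.108, 0.994, 0.0, 0.0]
contact_force: [0.8, 0.5, -3.1]
opening: 0.0523
finger_force: 64.0
```

carry_out(
  increments=[
    {"xyz":[0,0,0.5],"angular":[0,0,0]},
    {"xyz":[0,0,0],"angular":[0,0,0]},
  ],
)

```text
t: 27.98
tcp_pos: [0.6078, 0.0357, 0.1628]
tcp_rot: [0.108, 0.994, -0.0, 0.0]
contact_force: [-1.5, -0.1, -1.6]
opening: 0.0525
finger_force: 64.2
```

carry_out(
  increments=[
    {"xyz":[0,0,0.5],"angular":[0,0,0]},
    {"xyz":[0,0,0],"angular":[0,0,0]},
  ],
)

```text
t: 28.22
tcp_pos: [0.6078, 0.0357, 0.1628]
tcp_rot: [0.108, 0.994, -0.0, 0.0]
contact_force: [-3.5, -0.9, 4.4]
opening: 0.0523
finger_force: 64.6
```

The half is home (stop at 0.1628, predicted 0.1627). Release it and rise.

carry_out(
  increments=[
    {"xyz":[0,0,-0.5],"angular":[0,0,0]},
    {"xyz":[0,0,0],"angular":[0,0,0]},
    {"xyz":[0,0,0],"angular":[0,0,0]},
    {"xyz":[0,0,0],"angular":[0,0,0]},
    {"xyz":[0,0,-10],"angular":[0,0,0]},
    {"xyz":[0,0,-30],"angular":[0,0,0]},
    {"xyz":[0,0,-40],"angular":[0,0,0]},
    {"xyz":[20,0,-20],"angular":[0,0,0]},
    {"xyz":[0,0,0],"angular":[0,0,0]},
    {"xyz":[0,0,0],"angular":[0,0,0]},
  ],
  jaw=80,
)

```text
t: 29.48
tcp_pos: [0.5884, 0.0394, 0.2622]
tcp_rot: [0.108, 0.994, -0.0, -0.0]
contact_force: [0.5, 0.6, -0.1]
opening: 0.0798
finger_force: 0.0
```

Run:
```python
from top import *
s=manip.get_state();T=pose(s); print(T[:3,3].round(4),s['contact_force'].round(1))
w=optics.snapshot('wrist'); sd=optics.snapshot('side')
print(topdisc(w,T,.186,[.606,.0355]))
cv2.imwrite('pics/v9.png',np.hstack([cv2.resize(w,(400,300)),cv2.resize(sd[165:295,270:410],(323,300))]))
```

```text
[0.5884 0.0394 0.2622] [ 0.5  0.6 -0.1]
(array([0.60609407, 0.03458941]), 0.026928380273763746, array([0.60596469, 0.0347278 ]))
```

View pics/v9.png

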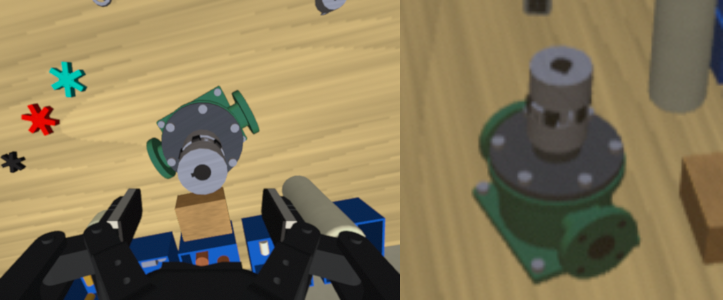

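The side crop shows the half standing straight and fully meshed at (562,100). The fitted top-disc radius of 26.9 mm at z = 0.186 agrees with the home height.

```bash
python3 -c "
from bench import ticket; print(ticket.job_done())"
```

```text
the job is handed in; nothing more can be done
None
```

The spider is seated in the pump's coupling half and the loose half sits fully home on it, released; contact forces stayed within about 8 N in the readings, and the job was handed in at about 30 s with no verdict reported back.

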